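# Dunk the tea infuser with the ratchet knob

### The arm

A 7-joint arm with a two-finger parallel gripper is mounted at the origin on the work surface. World frame = base frame: x ahead of the robot, y to its left, z up, the work surface at z = 0. Lengths are in m, angles in rad, forces in N, time in s.
With the tool pointing down it reaches from about 0.35 to 0.9 m from the base axis. Payload 8.1 kg.
Tool frame: the origin (TCP) lies between the finger pads; the fingertips stand 11 mm ahead of it and the grasp point (between the pads) lies 8 mm behind it; z points along the fingers, y is the line along which they close (so a half turn about z gives the same grasp; the last joint's range is limited). The gripper opens to 92 mm and grips with 3 to 60 N. Pads are 19 mm wide; open, the fingers measure 130 mm over their backs; the gripper's body (75 mm by 190 mm) begins 47 mm behind the grasp point.
Start: joints at [1.06, 0.434, 0.025, 1.573, -0.012, 1.134, -0.075], TCP at [0.248, -0.574, 0.238] pointing down, gripper open.
Joint ranges: [-2.62, 2.62], [-0.44, 2.09], [-1.27, 1.32], [0.08, 2.57], [-1.32, 4.46], [0.12, 2], [-2.74, 2.74]. Speed limits (rad/s): [2.22, 2.22, 3.01, 3.01, 3.14, 3.14, 3.14].

### API

Orientations are given as a rotation vector (axis times angle).
In Python, from cell import observe, get_image, camera_params, sign_off gives the robot as it stands.
- The arm moves only by the shell command python3 -m pendant 'ROWS' [FORCE]. ROWS is JSON, one flat list of numbers, 7 for each row, row after row: the shift along the tool's x, y, z in m, then the turn, a rotation vector about the tool's x, y, z in rad, then the finger opening in m, from 0 to 0.0918. In form: [dx, dy, dz, rx, ry, rz, jaw, dx, dy, dz, rx, ry, rz, jaw, ...]. A call has 1 to 10 rows; each row shifts and turns the commanded pose from where the row before left it, along the tool's axes as they then stand; what a row does not reach is not made up. A row lasts 1/8 s, in which the tool goes at most 62.5 mm and 10.7 degrees, less where a joint would pass 70% of its speed; a pose out of reach is approached as far as the arm can. A call is refused whole if a number of a shift passes 0.0625 or a number of a turn 0.188, either way. A call with a gripper value outside its range is refused whole. The fingers move at their own pace and stop on an object; FORCE is the grip in N (left out, the last holds). Time passes only in rows, so rows that do not move let the fingers close. It gives the time, the measured TCP pose, the force, the opening and the grip force at its end, in the units of the state.
- observe(): the state, without advancing time (a new reading comes with each control period).
- get_image(name): name is "scene" or "side" or "wrist"; returns the picture (420x560x3 uint8, red, green, blue); there is no depth.
- camera_params(name): a dict with "intrinsics" (3x3 intrinsics, pixels), "eye" and "rotation" of the camera in the world; the wrist camera has in their place "T_tool_cam" (4x4, takes a point from camera to tool coordinates, whose origin is the TCP and whose axes are the flange's). Camera axes: x right, y down, z forward; pixel columns grow to the right and rows downward; lengths in m; the calibration is good to about 2 mm. A picture is of the moment at which its call begins: read the wrist's pose just before it. camera_params takes no time and is no camera call.
- sign_off(): hands the job in; it is judged then, once.
The state is a dict: "clock": time; "joints": joint angles; "dq": joint speeds; "joint_efforts": joint torques, N m; "position": TCP position; "ee_rot": TCP orientation; "force": force on the tool from outside, world axes, zero at the start; "ft_torque": the same for the moment, N m; "width": opening from 0.0 (shut) to 1.0 (fully open); "gripper_force": force on a finger pad.
Only numpy, scipy, OpenCV 4.12 (cv2) and the standard library are available. Lean on these libraries where they do the work, as an engineer would, in place of code of your own. Each camera call takes 0.05 s, during which the arm holds its last target. There are 200 camera calls.

### The job

Give the tea one dunk: with the pawl in the wheel, wind the lime knob clockwise by two clicks (no more) so that the infuser basket rises. Then flip the red pawl handle over to the left so that it stays off the wheel, and only after that turn the knob back until the infuser is fully down at its stop. Leave the pawl off and do not disturb the things standing around.

Things in the scene. Friction and masses are not known exactly. Their poses are not given: they have to be found in the camera images.
- dial_centre (a point): centre of the ratchet wheel, on the face of the purple and black console (face 200 mm up the slope, 245 mm wide). The face slopes 27 degrees from level and looks up and back towards the robot. Axes: x up the slope, y to the left (facing it), z straight out of the face. A lime arc beside the wheel marks where the knob's white end points after two clicks. Place and yaw vary.
- knob_grip (a point): lime bar knob on the aluminium ratchet wheel (110 mm wide, top 22 mm out of the face). Bar 66 mm long, 16 mm wide, from 18 to 54 mm out of the face, one end white. Point on the wheel's axis, 38 mm out; z out of the face, x and y turn with the wheel. Seen from outside, the white end lies (0.6 - joint wheel) rad anticlockwise of straight up the slope.
- wheel (a joint): angle of wheel and knob, rad: 0 = infuser fully down at its stop; grows clockwise seen from outside (40 mm of lift per rad), end stop at 2.0. A click is 0.52: the pawl drops behind a tooth at 0.52, 1.04, 1.57 and then blocks turning back past there. Starts below the first click; two clicks up = past 1.04, short of 1.5. Turning takes about 0.1 N m; stays where left.
- pawl_handle (a point): red post, 18 mm thick (head 22 mm), on the end of the steel pawl lever above and left of the wheel; stands from 6 to 58 mm out of the face, this point on its axis 36 mm out. Swings on a 75 mm circle about pawl_pivot. Pawl in: 30 degrees right of straight upslope of the pivot. Pushed left (under 2 N) past the middle it falls over to a stop 44 degrees left and stays.
- pawl_pivot (a point): axis of the pawl lever on the face of the console, 83 mm left of dial_centre; same axes as dial_centre.
- pawl (a joint): angle of the pawl in rad: 0 = its tip deep between the teeth, up to about 0.2 while it rides over a tooth; beyond about 0.6 it falls over by itself to 1.3 = off, resting on its stop.
- basket (a point): centre of the steel infuser basket (60 mm wide, 70 mm high) hanging in the stand's glass jug (120 mm wide, top 206 mm above the worktop) right of and behind the console, from an arm on a 14 mm column, 420 mm high, 115 mm right of and 105 mm behind dial_centre; it rises with the knob.
- mug: white mug, 80 mm wide, 95 mm high, loose, left of the stand; origin under its centre
- tea_jar: green jar with a black lid, 74 mm wide, 130 mm high, loose, left of and behind the console; origin under its centre
- tumbler: steel tumbler, 76 mm wide, 172 mm high, loose, right of the stand; origin under its centre

How it is judged:
By the outcome, as a careful person would: the job done as asked, in the order asked, and still so for the second after the job is handed in, with the robot touching nothing.
It also fails if it takes over 61 s, if anything falls off the work surface, if the arm or the gripper's body presses on something with over 40 N, if the wrist force passes 120 N, or if a joint passes its speed limit or range.

## Working session

There is one attempt and no reset: what is moved stays moved. The work goes in short steps, Python scripts to look and compute and a shell command to move; the robot and the scene stay as the last step left them, time stands still between calls to the robot, and variables do not carry over. Pictures are saved under pics/ and viewed, at most 10 in all, crops included, and the job is handed in when it is done.

```bash
ls; mkdir -p pics; python3 - <<'E'
from cell import *
import cv2,numpy as np
s=observe();print(s)
for n in("scene","side"):
    cv2.imwrite(f"pics/{n}0.png",cv2.cvtColor(get_image(n),cv2.COLOR_RGB2BGR));print(n,camera_params(n))
print(camera_params("wrist"))
E
```

```text
pics
{'clock': 0.0, 'joints': array([ 1.06045002,  0.4352082 ,  0.02494733,  1.57408974, -0.01160243,
        1.13397095, -0.07510526]), 'dq': array([ 9.02283586e-04, -5.91476728e-05,  5.20335530e-04,  1.61542756e-03,
       -9.27293232e-04, -1.34798688e-03,  4.75088630e-04]), 'joint_efforts': array([-1.93107786e-03, -6.67856669e+01,  9.83639807e-01, -3.14450204e+01,
       -6.07229560e-02,  4.30070807e-02,  2.31815529e-04]), 'position': array([ 0.24761114, -0.57333331,  0.23695667]), 'ee_rot': array([-3.07510762e+00, -6.35680177e-01,  6.79373443e-04]), 'force': array([-0.50709351, -0.5717712 , -0.05631868]), 'ft_torque': array([ 0.01425018, -0.09705766,  0.00717331]), 'gripper_force': 0.0, 'width': 0.9978164609140817}
scene {'intrinsics': array([[448.73541077,   0.        , 273.95443385],
       [  0.        , 448.73541077, 211.54650467],
       [  0.        ,   0.        ,   1.        ]]), 'eye': array([ 1.36456362, -0.32869097,  0.82664114]), 'rotation': array([-1.95027976, -1.33722721,  0.58560644])}
side {'intrinsics': array([[540.91329031,   0.        , 298.71235596],
       [  0.        , 540.91329031, 208.6938826 ],
       [  0.        ,   0.        ,   1.        ]]), 'eye': array([0.39023756, 0.89605112, 1.15940778]), 'rotation': array([-0.34109196,  2.81600094, -1.11517901])}
{'intrinsics': array([[333.81358257,   0.        , 279.65719671],
       [  0.        , 333.81358257, 208.7604326 ],
       [  0.        ,   0.        ,   1.        ]]), 'T_tool_cam': array([[-4.67752239e-04, -9.51416779e-01, -3.07905656e-01,
         8.41814943e-02],
       [ 9.99998570e-01, -9.45388854e-04,  1.40207638e-03,
        -3.20415988e-04],
       [-1.62504957e-03, -3.07904560e-01,  9.51415861e-01,
        -1.47484122e-01],
       [ 0.00000000e+00,  0.00000000e+00,  0.00000000e+00,
         1.00000000e+00]])}
```

View pics/scene0.png

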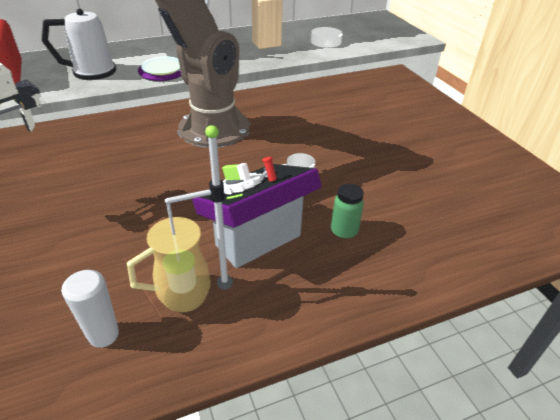

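View pics/side0.png

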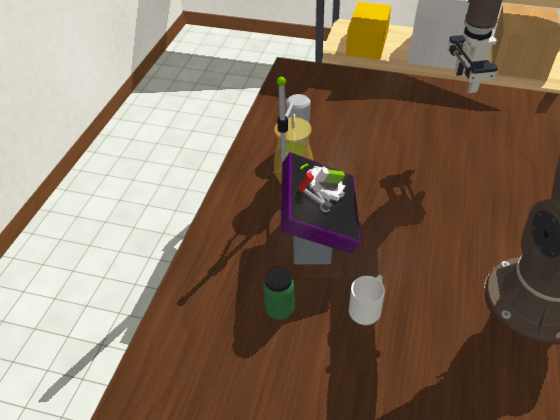

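The scene view shows the red post near (269,168), the lime knob near (233,172) with its white end near (245,172), and the column top at (212,131). The side view has the red post near (306,182), the knob near (334,176), and the column top at (281,81).

```bash
cat > h.py <<'E'
import numpy as np,cv2
from cell import *
from scipy.spatial.transform import Rotation as R
def cam(n):
    p=camera_params(n);K=p["intrinsics"]
    if n=="wrist":
        s=observe();T=np.eye(4);T[:3,:3]=R.from_rotvec(s["ee_rot"]).as_matrix();T[:3,3]=s["position"];T=T@p["T_tool_cam"]
        return K,T[:3,:3],T[:3,3]
    return K,R.from_rotvec(p["rotation"]).as_matrix(),p["eye"]
def ray(c,px):
    K,Rm,e=c;d=Rm@np.linalg.inv(K)@[px[0],px[1],1];return e,d/np.linalg.norm(d)
def tri(*rs):
    A=sum(np.eye(3)-np.outer(d,d) for e,d in rs);b=sum((np.eye(3)-np.outer(d,d))@e for e,d in rs)
    p=np.linalg.solve(A,b);return p,[np.linalg.norm(np.cross(p-e,d)) for e,d in rs]
def onz(r,z): e,d=r;return e+d*(z-e[2])/d[2]
def onplane(r,p0,n): e,d=r;return e+d*((p0-e)@n)/(d@n)
def proj(c,P):
    K,Rm,e=c;q=K@Rm.T@(np.asarray(P)-e);return q[:2]/q[2]
E
python3 - <<'E'
from h import *
np.set_printoptions(precision=3,suppress=True)
a,b=cam("scene"),cam("side")
for n,p,q in [("red",(269,168),(306,182)),("lime",(233,172),(336,177)),("white",(246,172),(321,173)),("coltop",(212,131),(281,81)),
  ("cornerL-back",(321,178),(284,233)),("jar",(350,192),(278,277))]:
    print(n,*tri(ray(a,p),ray(b,q)))
E
```

```text
red [ 0.607 -0.031  0.241] [np.float64(0.0008059708963221166), np.float64(0.0008059708963221169)]
lime [ 0.546 -0.099  0.207] [np.float64(0.003073880380218213), np.float64(0.0030738803802181527)]
white [ 0.582 -0.08   0.229] [np.float64(0.00447104438400317), np.float64(0.0044710443840029574)]
coltop [ 0.704 -0.175  0.421] [np.float64(0.0009790603087046444), np.float64(0.0009790603087046507)]
cornerL-back [0.627 0.096 0.192] [np.float64(0.0028671962272279676), np.float64(0.002867196227227972)]
jar [0.624 0.18  0.127] [np.float64(0.0011884364692865837), np.float64(0.001188436469286731)]
```

```bash
cat >> h.py <<'E'
np.set_printoptions(precision=4,suppress=True)
def face(yaw):  # columns: upslope, left, out
    return R.from_euler("ZY",[yaw,-np.radians(27)]).as_matrix()
def tool(yaw,a): # tool z into the face, tool x at angle a anticlockwise (seen from outside) of upslope
    return face(yaw)@R.from_euler("z",a).as_matrix()@np.diag([1,-1,-1.])
def go(p,Rt):
    s=observe();R0=R.from_rotvec(s["ee_rot"]).as_matrix()
    print("turn",R.from_matrix(R0.T@Rt).as_rotvec(),"shift before turn",R0.T@(p-s["position"]),"after turn",Rt.T@(p-s["position"]))
E
python3 - <<'E'
from h import *
y=np.radians(12.4);F=face(y);print(F)
go(np.array([.577,-.085,.179])+F@[0,0,.15],tool(y,0))
E
```

```text
[[ 0.8702 -0.2147 -0.4434]
 [ 0.1913  0.9767 -0.0975]
 [ 0.454   0.      0.891 ]]
turn [-0.0464  0.47    0.1874] shift before turn [ 0.4291 -0.3308 -0.0752] after turn [ 0.3537 -0.4063  0.0954]
```

```bash
python3 -m pendant '[0,0,0,-0.0116,0.1175,0.0468,0.09, 0,0,0,-0.0116,0.1175,0.0468,0.09, 0,0,0,-0.0116,0.1175,0.0468,0.09, 0,0,0,-0.0116,0.1175,0.0468,0.09, 0.0354,-0.0406,0.0,0,0,0,0.05, 0.0354,-0.0406,0.0,0,0,0,0.05, 0.0354,-0.0406,0.0,0,0,0,0.05, 0.0354,-0.0406,0.0,0,0,0,0.05, 0.0354,-0.0406,0.0,0,0,0,0.05]' && python3 -m pendant '[0.0354,-0.0406,0.019,0,0,0,0.05, 0.0354,-0.0406,0.019,0,0,0,0.05, 0.0354,-0.0406,0.019,0,0,0,0.05, 0.0354,-0.0406,0.019,0,0,0,0.05, 0.0354,-0.0406,0.019,0,0,0,0.05, 0,0,0,0,0,0,0.05, 0,0,0,0,0,0,0.05]'
python3 - <<'E'
from h import *
y=np.radians(12.4);F=face(y)
go(np.array([.577,-.085,.179])+F@[0,0,.15],tool(y,0))
np.save("c1.npy",np.array(cam("wrist"),dtype=object),allow_pickle=True)
cv2.imwrite("pics/w1.png",cv2.cvtColor(get_image("wrist"),cv2.COLOR_RGB2BGR))
E
```

```text
clock: 1.23
position: [0.3586, -0.3398, 0.3181]
ee_rot: [-2.99, -0.326, -0.718]
force: [0.9, -0.7, 0.5]
width: 0.55
gripper_force: 0.0
clock: 2.1
position: [0.5103, -0.1002, 0.3129]
ee_rot: [-2.99, -0.326, -0.717]
force: [-0.7, 0.0, -0.8]
width: 0.549
gripper_force: 0.0
turn [0.0008 0.0005 0.0012] shift before turn [ 0.0001 -0.0005  0.0004] after turn [ 0.0001 -0.0005  0.0004]Traceback (most recent call last):
  File "<stdin>", line 4, in <module>
ValueError: could not broadcast input array from shape (3,3) into shape (3,)
```

```bash
cat >> h.py <<'E'
import pickle
def snap(name):
    c=cam("wrist");im=get_image("wrist");pickle.dump((c,im),open(name+".pkl","wb"))
    cv2.imwrite(f"pics/{name}.png",cv2.cvtColor(im,cv2.COLOR_RGB2BGR));return c,im
def blobs(im,lo,hi,amin=60):
    m=cv2.inRange(cv2.cvtColor(im,cv2.COLOR_RGB2HSV),lo,hi)
    n,_,st,ce=cv2.connectedComponentsWithStats(m)
    return [(st[i].tolist(),ce[i].round(1).tolist()) for i in range(1,n) if st[i][4]>=amin]
E
python3 - <<'E'
from h import *
c,im=snap("w1")
print("lime",blobs(im,(30,120,80),(50,255,255)));print("red",blobs(im,(0,150,80),(6,255,255)))
E
```

```text
lime [([433, 103, 62, 57, 2518], [462.8, 131.4]), ([318, 119, 33, 28, 263], [334.9, 131.9]), ([269, 191, 38, 63, 1288], [288.7, 222.0])]
red [([197, 109, 36, 31, 834], [213.5, 123.6])]
```

View pics/w1.png

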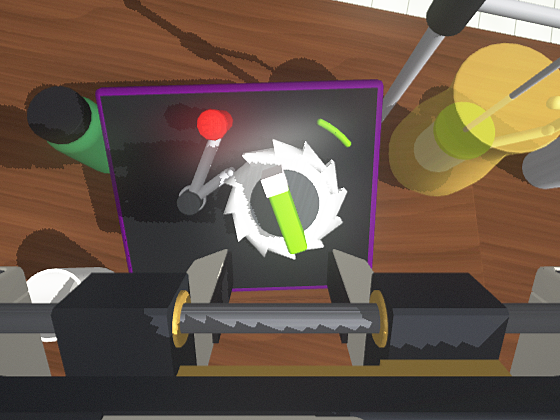

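Wrist view: red post head at (212,124), pawl pivot at (190,200), white knob end near (272,182), lime end near (297,246), the target arc around (335,132), face top corners near (98,90) and (383,82).

```bash
python3 - <<'E'
from h import *
c,im=pickle.load(open("w1.pkl","rb"))
y=np.radians(12.4);F=face(y);D=np.array([.577,-.085,.179])
f=lambda px,h:F.T@(onplane(ray(c,px),D+F[:,2]*h,F[:,2])-D)
for n,px,h in [("tl",(98,90),0),("tr",(383,82),0),("br",(373,288),0),("pivot",(190,200),10),("redtop",(212,123),58),("arc",(335,132),2)]: print(n,f(px,h/1e3)*1e3)
m=cv2.inRange(cv2.cvtColor(im,cv2.COLOR_RGB2HSV),(30,120,80),(50,255,255))
m[:, :255]=0;m[:,310:]=0;m[:185]=0
cn=max(cv2.findContours(m,0,2)[0],key=cv2.contourArea)
b=cv2.boxPoints(cv2.minAreaRect(cn));print(b)
B=np.array([f(p,.054) for p in b])*1e3;print(B)
q=np.vstack([f(p[0],.054)[:2]*1e3 for p in cn]).astype(np.float32);print(cv2.minAreaRect(q),cv2.boxPoints(cv2.minAreaRect(q)))
# purple rim
m=cv2.inRange(cv2.cvtColor(im,cv2.COLOR_RGB2HSV),(130,120,40),(155,255,255))
for yy in (120,180,240):
    x=np.where(m[yy])[0];print(yy,x.min(),x.max(),f((x.min(),yy),0)*1e3,f((x.max(),yy),0)*1e3)
for xx in (150,280,340):
    v=np.where(m[:,xx])[0];print(xx,v.min(),f((xx,v.min()),0)*1e3)
E
```

```text
tl [ 92.565 151.917  -0.   ]
tr [ 99.2302 -86.9933  -0.    ]
br [-96.7685 -95.8163   0.    ]
pivot [-0.7178 79.75   10.    ]
redtop [69.3938 46.5887 58.    ]
arc [ 58.4849 -48.6895   2.    ]
[[268.4308 197.5538]
 [289.04   190.28  ]
 [309.5323 248.3415]
 [288.9231 255.6154]]
[[ 14.2599   7.8818  54.    ]
 [ 19.9771  -7.7116  54.    ]
 [-27.8841 -24.5608  54.    ]
 [-34.2861  -8.1668  54.    ]]
((-6.90943717956543, -8.175506591796875), (51.06827926635742, 16.708335876464844), 19.053197860717773) [[-33.7719  -8.6145]
 [-28.3175 -24.4075]
 [ 19.953   -7.7365]
 [ 14.4987   8.0565]]
120 101 380 [ 68.1785 153.3809  -0.    ] [ 68.5012 -87.3777  -0.    ]
180 112 377 [ 15.2685 152.0068  -0.    ] [ 15.4949 -89.6274  -0.    ]
240 123 373 [-43.9951 150.4678  -0.    ] [-43.878  -91.1789   0.    ]
150 86 [ 95.7887 107.9073  -0.    ]
280 82 [99.0947 -0.9281 -0.    ]
340 81 [ 99.9548 -51.0048   0.    ]
```

```bash
python3 - <<'E'
import cv2
im=cv2.imread("pics/w1.png")[100:270,170:370]
cv2.imwrite("pics/w1c.png",cv2.resize(im,None,fx=3.5,fy=3.5,interpolation=cv2.INTER_CUBIC))
E
```

```text
(no output)
```

View pics/w1c.png

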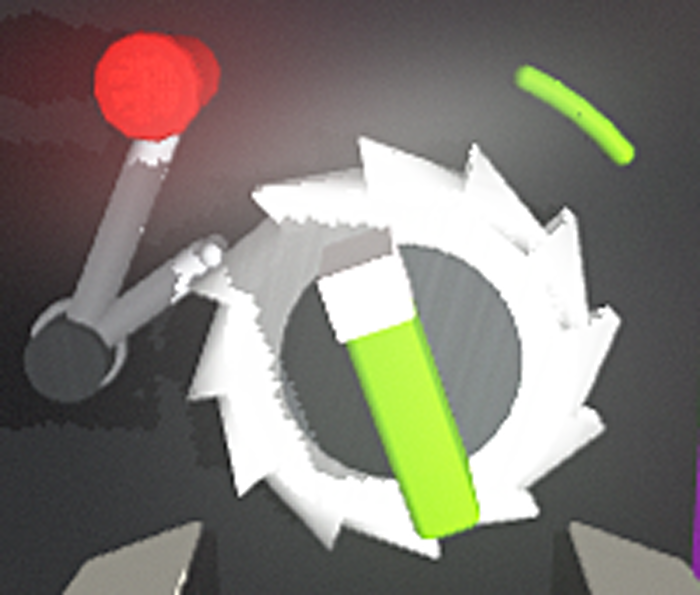

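The crop confirms pawl seated, pivot top at about (190,200), and bar about 19° anticlockwise of upslope (wheel near 0.29). I'll take a second view for depth.

```bash
python3 -m pendant '[-0.01,-0.04,0,0,0,0,0.05, -0.01,-0.04,0,0,0,0,0.05, 0,0,0,0,0,0,0.05, 0,0,0,0,0,0,0.05]'
python3 - <<'E'
from h import *
c,im=snap("w2")
c1,im1=pickle.load(open("w1.pkl","rb"))
print("red",blobs(im,(0,150,80),(6,255,255)))
r=[]
for k,i in((c1,im1),(c,im)):
    m=cv2.inRange(cv2.cvtColor(i,cv2.COLOR_RGB2HSV),(30,120,80),(50,255,255))
    n,l,st,ce=cv2.connectedComponentsWithStats(m)
    z=[j for j in range(1,n) if st[j][4]>150];z.sort(key=lambda j:st[j][0]);print(st[z].tolist(),ce[z])
    rr=[]
    for j in z[:2]:
        cn=cv2.findContours((l==j).astype(np.uint8),0,2)[0][0];bx=cv2.boxPoints(cv2.minAreaRect(cn));bx=bx[np.argsort(bx[:,1])];rr.append((ce[j],bx))
    r.append(rr);print(rr)
E
```

```text
clock: 2.65
position: [0.4762, -0.0274, 0.3044]
ee_rot: [-2.991, -0.323, -0.72]
force: [0.7, -0.0, -0.7]
width: 0.543
gripper_force: 0.0
red [([307, 79, 34, 29, 610], [323.6, 91.6])]
[[269, 191, 38, 63, 1288], [318, 119, 33, 28, 263], [433, 103, 62, 57, 2518]] [[288.67   222.0256]
 [334.8935 131.9202]
 [462.7589 131.3562]]
[(array([288.67  , 222.0256]), array([[289.04  , 190.28  ],
       [268.4308, 197.5538],
       [309.5323, 248.3415],
       [288.9231, 255.6154]], dtype=float32)), (array([334.8935, 131.9202]), array([[321.2901, 115.9266],
       [316.3456, 122.0484],
       [352.8764, 141.4387],
       [347.9319, 147.5604]], dtype=float32))]
[[374, 166, 33, 66, 1297], [411, 94, 33, 30, 291], [505, 83, 55, 58, 2467]] [[390.4811 199.0578]
 [427.7938 108.1203]
 [533.2704 112.2193]]
[(array([390.4811, 199.0578]), array([[393.6797, 165.6124],
       [367.0225, 171.764 ],
       [407.9719, 227.5449],
       [381.3146, 233.6966]], dtype=float32)), (array([427.7938, 108.1203]), array([[415.3328,  91.2128],
       [409.4608,  97.8855],
       [445.6303, 117.8747],
       [439.7584, 124.5473]], dtype=float32))]
```

View pics/w2.png

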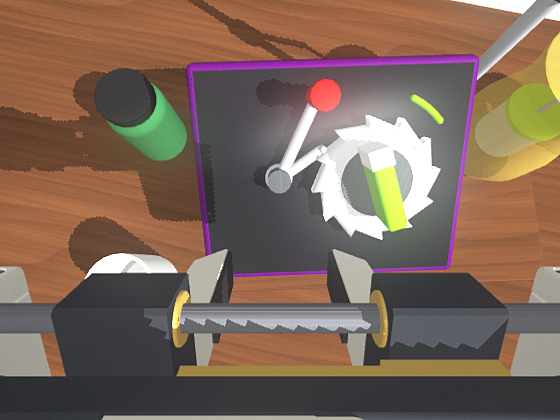

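Second view: red head (325,95), pivot (279,179), arc (428,108), face corners (188,67) and (479,56). The bar's left flank is visible too.

```bash
python3 - <<'E'
from h import *
(a,i1),(b,i2)=[pickle.load(open(n,"rb")) for n in("w1.pkl","w2.pkl")]
y=np.radians(13.9);F=face(y);D=np.array([.577,-.085,.179])
for n,p,q in [("tl",(98,90),(188,67)),("tr",(383,82),(479,56)),("arc",(334.9,131.9),(427.8,108.1)),("red",(212,124),(325,94.5)),("pivot",(190,200),(279,178.5)),("barlow",(299.2,252),(398,229)),("bargreen-white R",(289,191),(390,165.5))]:
    P,r=tri(ray(a,p),ray(b,q));print(n,P,F.T@(P-D)*1e3,np.round(np.array(r)*1e3,1))
E
```

```text
tl [0.6262 0.0837 0.2167] [ 95.7937 151.9063  -6.5178] [0.5 0.5]
tr [ 0.6836 -0.1513  0.2221] [ 97.5373 -89.9463  -1.3413] [0.3 0.3]
arc [ 0.6371 -0.1213  0.2084] [ 57.5674 -49.7217   3.6771] [0. 0.]
red [ 0.601 -0.032  0.262] [69.8152 45.6871 57.5434] [0. 0.]
pivot [ 0.5539 -0.0102  0.1941] [ 2.8931 78.1141 15.4355] [0.1 0.1]
barlow [ 0.5297 -0.1123  0.2098] [-32.7754 -15.1828  51.2618] [0.1 0.1]
bargreen-white R [ 0.5743 -0.0937  0.2246] [16.537  -7.8443 42.7668] [0.3 0.3]
```

```bash
python3 - <<'E'
from h import *
(a,i1),(b,i2)=[pickle.load(open(n,"rb")) for n in("w1.pkl","w2.pkl")]
y=np.radians(13.9);F=face(y);D=np.array([.577,-.085,.178])
f=lambda c,px,h:F.T@(onplane(ray(c,px),D+F[:,2]*h,F[:,2])-D)*1e3
for n,c,px,h in [("disc1",a,(284.9,202.9),.022),("disc2",b,(377,181),.022),("low1",a,(299.2,252),.054),("low2",b,(398,229),.054),("arc1",a,(334.9,131.9),.002),("arc2",b,(427.8,108.1),.002),("red1",a,(212,124),.058),("red2",b,(325,94.5),.058)]: print(n,f(c,px,h))
# white end top corners in w1 crop px
for p in((318,280),(395,247),(347,342),(414,317),(418,537),(477,517)): print(f(a,(170+p[0]/3.5,100+p[1]/3.5),.054))
E
```

```text
disc1 [ 0.3242 -5.0299 22.    ]
disc2 [ 0.061  -5.1727 22.    ]
low1 [-31.5164 -15.0723  54.    ]
low2 [-31.5074 -14.4399  54.    ]
arc1 [ 57.7401 -50.1816   2.    ]
arc2 [ 57.9923 -50.8472   2.    ]
red1 [70.2273 45.7634 58.    ]
red2 [70.2913 45.6276 58.    ]
[28.4844 13.4378 54.    ]
[35.2334 -3.1742 54.    ]
[14.5324  7.6717 54.    ]
[19.7801 -6.9954 54.    ]
[-32.5545  -7.1892  54.    ]
[-27.9081 -20.7712  54.    ]
```

```bash
cat >> h.py <<'E'
YAW=np.radians(13.9);F=face(YAW);DIAL=np.array([.577,-.085,.178])+F@[.0003,-.005,0]
def where():
    s=observe();Rt=R.from_rotvec(s["ee_rot"]).as_matrix();v=F.T@Rt
    print("TCP in face mm",F.T@(s["position"]-DIAL)*1e3,"ang",np.arctan2(v[1,0],v[0,0]),"tilt",v[2,2],"force in face",F.T@s["force"],"t out",F.T@s["ft_torque"],"w",s["width"]*.0918,s["gripper_force"],s["clock"])
E
python3 - <<'E'
from h import *
print(DIAL);where();go(DIAL+F@[0,0,.1],tool(YAW,.302))
E
```

```text
[ 0.5785 -0.0898  0.1781]
TCP in face mm [-17.6137  84.9253 150.6753] ang -0.02472610394145148 tilt -0.9998956530650013 force in face [-0.7386 -0.6626 -0.0413] t out [-0.0216  0.5211 -0.0275] w 0.05013587155673688 0.0 2.7
turn [ 0.0144  0.0014 -0.3267] shift before turn [0.0197 0.0837 0.0519] after turn [-0.0084  0.0863  0.0507]
```

```bash
python3 -m pendant '[0.01,0.042,0.026,0,0,0,0.044, 0.01,0.042,0.026,0,0,0,0.044, 0,0,0,0.007,0,-0.163,0.044, 0,0,0,0.007,0,-0.163,0.044, 0,0,0,0,0,0,0.044, 0,0,0,0,0,0,0.044]'
python3 - <<'E'
from h import *
where();go(DIAL+F@[0,0,.038],tool(YAW,.302))
E
```

```text
clock: 3.45
position: [0.5347, -0.0998, 0.2669]
ee_rot: [2.932, 0.814, 0.727]
force: [-0.2, 0.7, -0.1]
width: 0.478
gripper_force: 0.0
TCP in face mm [ 0.331   0.7685 99.5082] ang 0.298609370447549 tilt -0.9999983930135147 force in face [-0.075   0.7039 -0.1068] t out [0.0082 0.5203 0.0138] w 0.043888144267643384 0.0 3.45
turn [-0.0007  0.0016 -0.0034] shift before turn [-0.0004  0.0007  0.0615] after turn [-0.0005  0.0006  0.0615]
```

```bash
python3 -m pendant '[0,0.0006,0.02,0,0,0,0.044, 0,0,0.02,0,0,0,0.044, 0,0,0.012,0,0,0,0.044, 0,0,0.009,0,0,0,0.044, 0,0,0,0,0,0,0.044, 0,0,0,0,0,0,0.01, 0,0,0,0,0,0,0.01, 0,0,0,0,0,0,0.01,0,0,0,0,0,0,0.01]' 15
python3 -c "
from h import *
where()"
```

```text
clock: 4.58
position: [0.5617, -0.0929, 0.213]
ee_rot: [2.929, 0.821, 0.727]
force: [-1.7, -0.3, 3.1]
width: 0.172
gripper_force: 15.0
TCP in face mm [ 0.682   0.9802 38.7851] ang 0.303681345286697 tilt -0.9999986987472669 force in face [-0.1221  0.1401  3.4972] t out [0.2068 0.6916 0.0925] w 0.015746275723992547 14.99417468905449 4.575
```

```bash
python3 -m pendant '[0,0,0,0,0,0.12,0.01, 0,0,0,0,0,0.12,0.01, 0,0,0,0,0,0.12,0.01, 0,0,0,0,0,0.12,0.01, 0,0,0,0,0,0.12,0.01, 0,0,0,0,0,0.12,0.01, 0,0,0,0,0,0.08,0.01, 0,0,0,0,0,0,0.01]'
python3 -c "
from h import *
where()"
```

```text
clock: 5.58
position: [0.5619, -0.0939, 0.213]
ee_rot: [-2.879, 0.368, -0.648]
force: [-2.0, -4.5, 1.7]
width: 0.167
gripper_force: 15.0
TCP in face mm [ 0.5571 -0.039  38.7905] ang -0.4969521325542592 tilt -0.9999987200538539 force in face [-1.9314 -3.9144  2.9335] t out [-0.7247  0.8086 -0.0715] w 0.015339438604804181 15.002759099006653 5.575
```

```bash
python3 -m pendant '[0,0,0,0,0,0.08,0.01, 0,0,0,0,0,0.06,0.01, 0,0,0,0,0,0,0.01, 0,0,0,0,0,0,0.04, 0,0,0,0,0,0,0.04, 0,0,-0.02,0,0,0,0.04, 0,0,-0.035,0,0,0,0.04, 0,0,-0.035,0,0,0,0.02, 0,0,0,0,0,0,0]'
python3 - <<'E'
from h import *
where();c,im=snap("w3")
f=lambda px,h:F.T@(onplane(ray(c,px),DIAL+F[:,2]*h,F[:,2])-DIAL)*1e3
for k in (blobs(im,(30,120,80),(50,255,255),150)):print("lime",k,f(k[1],.054))
for k in blobs(im,(0,150,80),(6,255,255)):print("red",k,f(k[1],.05))
E
```

```text
clock: 6.7
position: [0.5227, -0.1031, 0.2955]
ee_rot: [-2.821, 0.562, -0.628]
force: [0.5, 0.4, 0.2]
width: 0.271
gripper_force: 0.0
TCP in face mm [  2.2208   0.5197 130.58  ] ang -0.635156071143485 tilt -0.9999969766236229 force in face [ 0.5513  0.2814 -0.1059] t out [ 0.0841  0.5105 -0.0711] w 0.024909685570211264 0.0 6.7
lime ([392, 0, 78, 33, 1474], [432.5, 14.9]) [  55.5666 -151.4731   54.    ]
lime ([261, 114, 46, 10, 323], [283.5, 118.1]) [ 60.2725 -45.0873  54.    ]
lime ([271, 204, 23, 65, 1396], [282.3, 235.4]) [-5.4046  4.0161 54.    ]
red ([151, 168, 45, 41, 1127], [171.8, 188.3]) [68.2042 46.4304 50.    ]
```

View pics/w3.png

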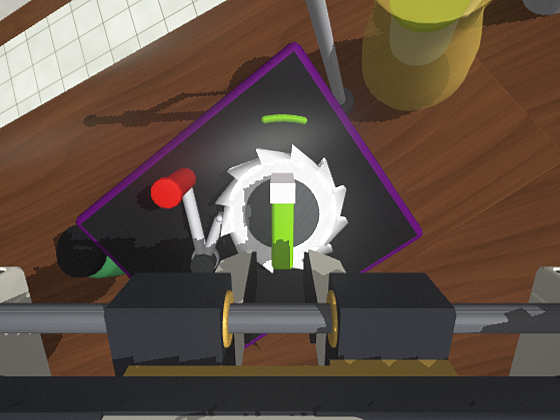

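Wrist view: white knob end at (282,180) lies exactly under the arc (283,118), so the wheel is near 1.24 with the pawl still in. Next, the pawl handle, whose head is at about (170,190).

```bash
python3 - <<'E'
from h import *
go(DIAL+F@[.070,.008,.1],tool(YAW,0))
E
```

```text
turn [ 0.0007 -0.0001 -0.6354] shift before turn [ 0.051  -0.0464  0.0293] after turn [ 0.0686 -0.0071  0.0293]
```

```bash
python3 -m pendant '[0,0,0,0,0,-0.159,0, 0,0,0,0,0,-0.159,0, 0,0,0,0,0,-0.159,0, 0,0,0,0,0,-0.158,0, 0.035,-0.0035,0,0,0,0,0, 0.034,-0.0035,0.03,0,0,0,0, 0,0,0.03,0,0,0,0, 0,0,0.02,0,0,0,0, 0,0,0.012,0,0,0,0, 0,0,0,0,0,0,0]'
python3 - <<'E'
from h import *
where();c,im=snap("w4")
E
```

```text
clock: 8.0
position: [0.6203, -0.0706, 0.2408]
ee_rot: [-2.979, -0.362, -0.709]
force: [0.5, 0.5, 0.1]
width: 0.008
gripper_force: 0.0
TCP in face mm [68.7278  8.5543 35.269 ] ang -0.00128672782853306 tilt -0.9999905564286058 force in face [ 0.6054  0.4108 -0.1679] t out [ 0.0581  0.5591 -0.01  ] w 0.0007026039551706922 0.0 8.0
```

View pics/w4.png

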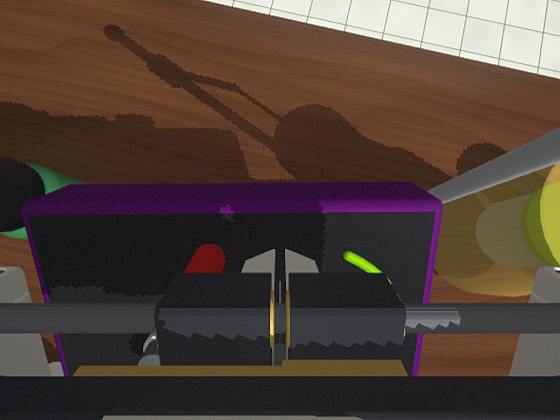

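The closed fingers (about 245–318, row 260) stand just right of the red post (207,258), clear of the arc. Pushing left.

```bash
python3 -m pendant '[0,-0.01,0,0,0,0,0, 0.001,-0.01,0,0,0,0,0, 0.001,-0.01,0,0,0,0,0, 0.001,-0.01,0,0,0,0,0, 0.001,-0.01,0,0,0,0,0, 0,-0.01,0,0,0,0,0, 0,-0.008,0,0,0,0,0, 0,0,0,0,0,0,0]'
python3 - <<'E'
from h import *
where();c,im=cam("wrist"),get_image("wrist")
f=lambda px,h:F.T@(onplane(ray(c,px),DIAL+F[:,2]*h,F[:,2])-DIAL)*1e3
for k in blobs(im,(0,150,60),(6,255,255)):print("red",k,f(k[1],.05))
E
```

```text
clock: 9.05
position: [0.6077, -0.0033, 0.244]
ee_rot: [-2.979, -0.363, -0.712]
force: [-0.1, -0.6, 0.3]
width: 0.007
gripper_force: 0.0
TCP in face mm [73.6847 76.8977 36.4296] ang -0.0003350670959128552 tilt -0.9999973601472009 force in face [-0.0336 -0.6066  0.3991] t out [-0.0525  0.5154  0.0441] w 0.0006239580081681078 0.0 9.05
red ([150, 271, 32, 32, 196], [163.6, 286.8]) [ 77.4052 129.8843  50.    ]
red ([125, 333, 35, 28, 765], [142.4, 345.7]) [ 44.8238 143.6959  50.    ]
```

```bash
python3 -m pendant '[0,0.01,0,0,0,0,0, 0,0,-0.03,0,0,0,0, 0,0,-0.04,0,0,0,0, -0.036,0.035,-0.01,0,0,0,0.03, -0.036,0.032,0,0,0,0,0.044, 0,0,0,0,0,0,0.044, 0,0,0,0,0,0,0.044]'
python3 - <<'E'
from h import *
where();c,im=snap("w5")
f=lambda px,h:F.T@(onplane(ray(c,px),DIAL+F[:,2]*h,F[:,2])-DIAL)*1e3
for k in blobs(im,(0,150,60),(6,255,255)):print("red",k,f(k[1],.055))
m=cv2.inRange(cv2.cvtColor(im,cv2.COLOR_RGB2HSV),(30,120,80),(50,255,255))
for cn in cv2.findContours(m,0,2)[0]:
    if cv2.contourArea(cn)>150:
        q=np.array([f(p[0],.054)[:2] for p in cn],np.float32);print(cv2.minAreaRect(q))
E
```

```text
clock: 9.98
position: [0.5292, -0.1038, 0.283]
ee_rot: [-2.979, -0.359, -0.713]
force: [0.4, -0.3, 0.2]
width: 0.392
gripper_force: 0.0
TCP in face mm [  1.9659  -1.7653 116.6668] ang -0.0028296104433146426 tilt -0.9999991198530641 force in face [ 0.3519 -0.3657  0.0227] t out [ 0.0229  0.519  -0.0185] w 0.03600529274979797 0.0 9.975
red ([36, 133, 72, 39, 1883], [68.9, 151.1]) [ 56.7884 129.3344  55.    ]
((-2.641765594482422, 5.410356521606445), (21.04388999938965, 56.998592376708984), 53.16073226928711)
((63.0125846862793, -36.41600799560547), (28.749853134155273, 5.640623092651367), 51.65138244628906)
((71.08368682861328, -138.6132049560547), (49.04454040527344, 39.04607009887695), 45.45133590698242)
```

View pics/w5.png

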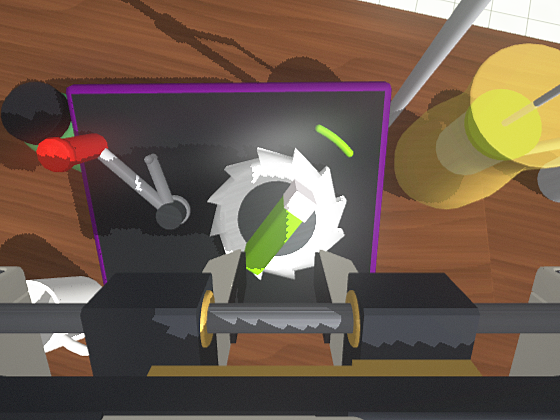

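The pawl lies over to the left, with its head near (60,152) and its tip off the wheel. The knob is still pointing at the arc, so I'll re-grip it.

```bash
python3 -m pendant '[-0.002,-0.002,0,0,0,0.16,0.044, 0,0,0,0,0,0.16,0.044, 0,0,0,0,0,0.16,0.044, 0,0,0,0,0,0.157,0.044, 0,0,0.02,0,0,0,0.044, 0,0,0,0,0,0,0.044]'
python3 - <<'E'
from h import *
where();go(DIAL+F@[0,0,.038],tool(YAW,-.637))
E
```

```text
clock: 10.78
position: [0.5357, -0.0978, 0.2633]
ee_rot: [-2.82, 0.561, -0.619]
force: [0.2, 0.9, -0.5]
width: 0.481
gripper_force: 0.0
TCP in face mm [-0.0735  2.4624 95.5981] ang -0.6363125791324671 tilt -0.999991036389522 force in face [ 0.1418  0.8074 -0.6147] t out [ 0.0039  0.5399 -0.035 ] w 0.04418657584884993 0.0 10.775
turn [-0.0008  0.0042  0.0007] shift before turn [0.0018 0.002  0.0576] after turn [0.0015 0.0019 0.0576]
```

```bash
python3 -m pendant '[0.0015,0.002,0.02,0,0.003,0,0.044, 0,0,0.018,0,0,0,0.044, 0,0,0.012,0,0,0,0.044, 0,0,0.0075,0,0,0,0.044, 0,0,0,0,0,0,0.044, 0,0,0,0,0,0,0.01, 0,0,0,0,0,0,0.01, 0,0,0,0,0,0,0.01,0,0,0,0,0,0,0.01]' 15
python3 -c "
from h import *
where()"
python3 -m pendant '[0,0,0,0,0,-0.12,0.01, 0,0,0,0,0,-0.12,0.01, 0,0,0,0,0,-0.12,0.01, 0,0,0,0,0,-0.12,0.01, 0,0,0,0,0,-0.12,0.01, 0,0,0,0,0,-0.12,0.01, 0,0,0,0,0,-0.12,0.01, 0,0,0,0,0,-0.12,0.01,0,0,0,0,0,-0.12,0.01, 0,0,0,0,0,0,0.01]'
python3 -c "
from h import *
where()"
```

```text
clock: 11.9
position: [0.5619, -0.0944, 0.2135]
ee_rot: [-2.818, 0.563, -0.627]
force: [-0.4, 4.0, 3.6]
width: 0.169
gripper_force: 15.0
TCP in face mm [ 0.7056 -0.5006 39.2979] ang -0.6371897981916571 tilt -0.999998170768773 force in face [2.1498 3.9488 2.9652] t out [ 1.0777 -0.0669 -0.0116] w 0.015475919155852474 14.99969556927681 11.9
clock: 13.15
position: [0.5616, -0.0928, 0.2135]
ee_rot: [2.833, 1.017, 0.722]
force: [-3.4, 9.5, 9.2]
width: 0.171
gripper_force: 15.0
TCP in face mm [ 0.8025  1.1738 39.2834] ang 0.446114254193062 tilt -0.9999975139279226 force in face [ 3.2622 10.0899  8.7116] t out [ 2.3557 -0.1648  0.1415] w 0.015707023236108224 15.00788614153862 13.15
```

```bash
for i in 1; do python3 -m pendant '[0,0,0,0,0,-0.06,0.01, 0,0,0,0,0,-0.06,0.01, 0,0,0,0,0,-0.03,0.01, 0,0,0,0,0,0,0.01]' >/dev/null; python3 -c "
from h import *
where()"; done
python3 -m pendant '[0,0,0,0,0,-0.03,0.01, 0,0,0,0,0,-0.03,0.01, 0,0,0,0,0,0,0.01]' >/dev/null; python3 -c "
from h import *
where()"
```

```text
TCP in face mm [ 0.7348  1.3808 39.2785] ang 0.5948894001004358 tilt -0.9999975661655903 force in face [ 2.0663 10.3252  8.592 ] t out [ 2.5761 -0.0481  0.0612] w 0.015959812312856973 15.005752444267273 13.65
TCP in face mm [ 0.5027  1.1934 39.219 ] ang 0.6537600413693426 tilt -0.999997944530062 force in face [ 2.1097 10.9071  8.4958] t out [ 2.297   0.0485 -0.3433] w 0.016624207216640523 15.408662259578705 14.025
```

```bash
python3 -m pendant '[0,0,0,0,0,-0.05,0.01, 0,0,0,0,0,0,0.01]' >/dev/null; python3 -c "
from h import *
where()"
python3 -m pendant '[0,0,0,0,0,0.05,0.03, 0,0,0,0,0,0,0.044, 0,0,0,0,0,0,0.044, 0,0,-0.02,0,0,0,0.044, 0,0,-0.035,0,0,0,0.044, 0,0,-0.035,0,0,0,0.044, 0,0,0,0,0,0,0.044, 0,0,0,0,0,0,0.044]'
python3 - <<'E'
from h import *
where();c,im=snap("w6")
f=lambda px,h:F.T@(onplane(ray(c,px),DIAL+F[:,2]*h,F[:,2])-DIAL)*1e3
m=cv2.inRange(cv2.cvtColor(im,cv2.COLOR_RGB2HSV),(30,120,80),(50,255,255))
for cn in cv2.findContours(m,0,2)[0]:
    if cv2.contourArea(cn)>150:
        q=np.array([f(p[0],.054)[:2] for p in cn],np.float32);print(cv2.minAreaRect(q))
E
```

```text
TCP in face mm [ 0.2577  1.0557 39.1513] ang 0.7037487383448604 tilt -0.9999983486528771 force in face [ 1.5136 10.0769  8.2336] t out [ 2.1571  0.1507 -0.3689] w 0.01717337708191823 15.832174649694934 14.275
clock: 15.28
position: [0.5214, -0.1057, 0.2924]
ee_rot: [2.674, 1.281, 0.697]
force: [-0.2, 0.7, -0.3]
width: 0.477
gripper_force: 0.0
TCP in face mm [ -0.8599  -1.6929 128.6845] ang 0.6513212897015757 tilt -0.9999987706948444 force in face [-0.1435  0.7567 -0.2166] t out [-0.0023  0.4897 -0.003 ] w 0.04382051942490569 0.0 15.275
((52.817745208740234, -102.57139587402344), (41.04490661621094, 34.39226531982422), 44.23160171508789)
((-6.471982955932617, -3.818389892578125), (51.7823600769043, 15.748723983764648), 34.80372619628906)
((59.22441864013672, -27.00186538696289), (29.955684661865234, 5.941051483154297), 52.32156753540039)
```

View pics/w6.png

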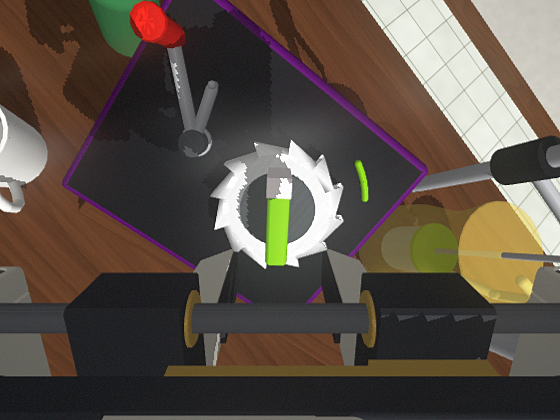

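The knob stands at 0.607 rad (the stop is at 0.6). The pawl is off to the left (155,25), the gripper is clear, and nothing else has been moved.

```bash
python3 -c "
from cell import *
print(sign_off())"
```

```text
the job is handed in; nothing more can be done
None
```

The tea got its one dunk and the job is handed in at about 15 s: I wound the knob two clicks to about 1.24 rad, flipped the pawl left so it stays off the wheel, then turned the knob back until it met the stop; the gripper ended clear, and I saw nothing else disturbed.

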